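# Wind the drying tree round and hang a bracket on it

### The arm

A 7-joint arm with a two-finger parallel gripper is mounted at the origin on a cart in front of the work surface, level with it; the furniture and walls round the work are solid. World frame = base frame: x ahead of the robot, y to its left, z up, the work surface at z = 0. Lengths are in m, angles in rad, forces in N, time in s.
With the tool pointing down it reaches from about 0.4 to 0.85 m from the base axis. Payload 4.4 kg.
Tool frame: the origin (TCP) lies at the very end of the fingers, on their centre line; the grasp point (between the pads) lies 19 mm behind it; z points along the fingers, y is the line along which they close (so a half turn about z gives the same grasp; the last joint's range is limited). The gripper opens to 94 mm and grips with 3 to 60 N. Pads are 16 mm wide; open, the fingers measure 119 mm over their backs; the gripper's body (75 mm by 177 mm) begins 78 mm behind the grasp point.
Start: joints at [-1.257, 0.628, 0.038, 1.517, -0.027, 0.996, -0.02], TCP at [0.241, 0.604, 0.205] pointing down, gripper open.
Joint ranges: [-3.06, 3.06], [-0.37, 2.12], [-1.25, 1.32], [0.18, 2.47], [-1.1, 4.24], [0.23, 1.98], [-2.94, 2.94]. Speed limits (rad/s): [2.57, 2.57, 3.14, 3.14, 3.14, 3.14, 3.14].

### API

Orientations are given as a unit quaternion [w, x, y, z].
In Python, from rig import status, eyes, close_job gives the robot as it stands.
- The arm moves only by the tool move_arm, never from a script. Its arguments are lists of equal length, an entry for each row: "linear": the shift along the tool's x, y, z scaled (see below), a list of three; "rot": the turn, a rotation vector about the tool's x, y, z scaled (see below), a list of three; "gripper": the gripper's target within -1 to 1 (shut at 1, half-way at 0, fully open at -1). In form: {"linear": [[dx, dy, dz], ...], "rot": [[rx, ry, rz], ...], "gripper": [gripper, ...]}. A call has 1 to 10 rows; each row shifts and turns the commanded pose from where the row before left it, along the tool's axes as they then stand; what a row does not reach is not made up. The controller multiplies each number of a shift by 0.25 m and each number of a turn by 180 degrees. A row lasts 1/8 s, in which the tool goes at most 62.5 mm and 10.7 degrees, less where a joint would pass 70% of its speed; a pose out of reach is approached as far as the arm can. A call with a number of a shift or a turn outside -1 to 1 is refused whole. A call with a gripper value outside its range is refused whole. The fingers move at their own pace and stop on an object; "grip_force" is the grip in N (left out, the last holds). Time passes only in rows, so rows that do not move let the fingers close. It gives the time, the measured TCP pose, the force, the opening and the grip force at its end, in the units of the state.
- status.get_state(): the state, without advancing time (a new reading comes with each control period).
- eyes.capture(name): name is "scene" or "top" or "wrist"; returns (picture, depth): 400x640x3 uint8, blue, green, red; 400x640 float32, m along the optical axis (not along the pixel's ray), 0 where there is no reading.
- eyes.camera_params(name): a dict with "intrinsics" (3x3 intrinsics, pixels), "rvec" (rotation vector, rad) and "tvec" (3), from world to camera coordinates, as OpenCV has them; the wrist camera has in their place "T_tool_cam" (4x4, takes a point from camera to tool coordinates, whose origin is the TCP and whose axes are the flange's). Camera axes: x right, y down, z forward; pixel columns grow to the right and rows downward; lengths in m; the calibration is good to about 2 mm. The wrist camera is an equidistant fisheye: a pixel r from the principal point sees the ray r / f radians off the axis. A picture is of the moment at which its call begins: read the wrist's pose just before it. camera_params takes no time and is no camera call.
- close_job(): hands the job in; it is judged then, once.
The state is a dict: "time": time; "joint_pos": joint angles; "qvel": joint speeds; "joint_efforts": joint torques, N m; "ee_pos": TCP position; "orientation": TCP orientation; "force": force on the tool from outside, world axes, zero at the start; "torque": the same for the moment, N m; "opening": opening from 0.0 (shut) to 1.0 (fully open); "gripper_force": force on a finger pad.
Only numpy, scipy, OpenCV 4.12 (cv2) and the standard library are available. Lean on these libraries where they do the work, as an engineer would, in place of code of your own. Each camera call takes 0.05 s, during which the arm holds its last target. There are 200 camera calls.

### The job

Push the loose crank handle fully down onto the square spindle of the drying tree's drive and wind the crank by its knob until the tree's one empty branch points out over the steel pointer on its foot. Then hang the loose angle bracket on that branch by its big hole and let go. Work gently: turn the tree only with the crank and not by pushing it, leave the crank on the spindle, and do not disturb the other things on the bench.

Things in the scene. Friction and masses are not known exactly. Their poses are not given: they have to be found in the camera images.
- stand: Fixed foot of the drying tree: round dark steel, 180 mm across, 12 mm high, joined by a flat beam to a grey drive housing (66 mm square, 50 mm high, centre at x -55, y -260 mm). Origin on the bench on the tree's turning axis, z up. A steel arrow-shaped pointer lies on the foot's front edge and points along the stand's -x (its tip 118 mm out).
- tree: Turning tree: four branches 90 degrees apart, at one height, on a 30 mm post 112 mm high; three carry fixed brackets 82 mm from the axis (top 156 mm up). Origin on the axis at the bench; its -x points along the empty branch, which starts near the back. The spindle turns it by belt, the same way round, by 1/4 of the crank's angle (90 degrees a turn); either way will do. It stays where left.
- branch_tip (a point): Centre of the 14 mm ball at the outer end of the empty branch, 115 mm from the axis and 116.5 mm above the bench. The branch is an 8 mm steel rod that rises 9.5 degrees outwards. The point turns with the tree: its -x points outwards (level), z up. A part hung half-way out, 80 mm from the axis, has the rod's centre 110.5 mm above the bench.
- spindle_foot (a point): On the axis of the upright square spindle, on the 38 mm collar at its foot, 54 mm above the bench, on the grey housing. The spindle is 14 mm square for 20 mm up from here, then tapers over 8 mm to 6 mm square. The point turns with it: x and y square to the flats. Turning takes about 0.12 N m (2 N at the crank's knob).
- crank_foot (a point): Loose dark steel crank, 300 g, standing on its hub with the knob up. This point: centre of the hub's underside, mouth of its socket, a 16 mm square hole 30 mm deep, open downwards, sides parallel to this point's x and y (fits any of four ways). Fully home it meets spindle_foot. x points along the arm to the knob, z up.
- crank_hub (a point): Point on the axis of the crank's hub, 46 mm above its underside, where to grip it. The hub is 30 x 30 mm, 58 mm high, flats square to the crank's x and y. The arm (16 mm wide, 30 to 38 mm above the underside) leaves it along x, so take it across y.
- knob (a point): Middle of the black knob at the end of the crank arm: upright, 20 mm thick, 42 mm high, 60 mm from the hub's axis, 60 mm above the hub's underside. It spins freely on its pin (this point's x and y spin with it), so it can be held without turning the gripper while winding.
- bracket_top (a point): Loose steel angle bracket, about 360 g, standing on its foot: upright plate 6 mm thick, 60 mm wide, 120 mm high. This point: middle of the plate's thickness and width, 12 mm below its top edge, where to pinch it across its thickness. x is square to the plate, towards the side where the 30 mm long foot sticks out; z up.
- bracket_hole (a point): Centre of the 28 mm round hole through the bracket's plate, 62 mm above its underside, 46 mm below bracket_top; the hole's axis is this point's x. On a branch the bracket may hang with its foot inwards or outwards; hung, it leans by under 20 degrees.
- bracket: The loose angle bracket as a whole; origin at the underside, in the middle of the upright plate's thickness and width; axes as bracket_top.
- bush: Bystander: turned steel tube 42 mm across, 66 mm high; origin under its centre.
- tape: Bystander: grey tape roll 85 mm across, 25 mm high; origin under its centre.
- small_jar: Bystander: screw-cap jar 42 mm across, 65 mm high; origin under its centre.
- joint_pin: Bystander: steel ball joint, 47 mm across, its pin up, 99 mm high; origin under its centre.
Mind the look-alikes: they are no part of the job. What is shaped like the bracket but blue or turquoise is not meant.

How it is judged:
On the way, in this order (a step that is already met when the one before it is completed fails the run):
1. the crank is fully down on the spindle (distance between crank_foot and spindle_foot below 0.006 m and angle between crank_foot's own z axis and vertical below 0.15 rad), for 0.2 s.
2. the crank, still on the spindle, has been wound until the empty branch points over the pointer (all of step 1 and x of branch_tip in the frame of stand below -0.1 m and y of branch_tip in the frame of stand between -0.025 and 0.025 m), for 0.2 s.
3. the bracket hangs on that branch (all of step 2 and x of bracket_hole in the frame of branch_tip between 0 and 0.105 m and y of bracket_hole in the frame of branch_tip between -0.014 and 0.014 m and z of bracket_hole in the frame of branch_tip between -0.04 and 0.008 m and angle between bracket_hole's own z axis and vertical below 0.6 rad), for 0.2 s.
At the end, for the whole second after the job is handed in: The crank is on the spindle (underside of hub within 6 mm of home, upright); the empty branch's tip is over the pointer within 25 mm to either side (about 12 degrees); the bracket hangs from that branch with the rod through its big hole, upright within 0.6 rad, released and at rest (all of step 3 and contact force between the fingers and bracket below 0.1 N and linear speed of bracket below 0.06 m/s and angular speed of bracket below 1 rad/s); the robot touches nothing.
It fails at once if the robot pushes the tree (over 6 N) (contact force between any of the fingers, the arm and tree above 6 N).
It fails at once if the bracket is rammed against the tree (over 40 N) (contact force between bracket and tree above 40 N).
It fails at once if a bystander is moved by over 30 mm (distance of any of bush, tape, small_jar, joint_pin from where it was at the start of the episode above 0.03 m).
It also fails if it takes over 72 s, if anything falls off the work surface, if the arm or the gripper's body presses on something with over 40 N, if the wrist force passes 120 N, or if a joint passes its speed limit or range.

## Working session

There is one attempt and no reset: what is moved stays moved. The work goes in short steps, Python scripts to look and compute and a tool call to move; the robot and the scene stay as the last step left them, time stands still between calls to the robot, and variables do not carry over. Pictures are saved under pics/ and viewed, at most 10 in all, crops included, and the job is handed in when it is done.

Besides the shell and the picture viewer there is one more tool, called after "Call:" as name(argument=value, ...), one argument or row to a line, values as JSON. move_arm: Moves the arm, as the interface text tells. Shifts and turns lie within -1 to 1; 1 stands for 0.25 m of shift or 180 degrees of turn. Its arguments: {"type":"object","properties":{"linear":{"type":"array"},"rot":{"type":"array"},"gripper":{"type":"array"},"grip_force":{"type":"number"}},"required":["linear","rot","gripper"]}

```bash
ls; mkdir -p pics
python3 - <<'E'
from rig import status, eyes
import cv2,numpy as np
print(status.get_state())
for n in("scene","top"):
    im,d=eyes.capture(n); cv2.imwrite(f"pics/{n}0.png",im); np.savez(f"{n}0.npz",im=im,d=d); p=eyes.camera_params(n); print(n,p, (d>0).mean())
print(eyes.camera_params("wrist"))
E
```

```text
pics
{'time': 0.0, 'joint_pos': array([-1.25683898,  0.62929263,  0.03841376,  1.51831814, -0.02700174,
        0.99631173, -0.01996911]), 'qvel': array([-3.47269145e-05,  3.40890948e-03,  3.70196828e-04,  3.85780437e-04,
       -2.73040629e-03, -4.45595423e-04, -1.26452917e-03]), 'joint_efforts': array([ 4.57333772e-04, -5.49751782e+01,  1.14388123e+00, -1.86645412e+01,
       -5.21008484e-02,  2.34593143e-02,  1.52305838e-04]), 'ee_pos': array([0.24066903, 0.60311013, 0.20460423]), 'orientation': array([-1.70036022e-04,  1.88713216e-01,  9.82031823e-01, -8.90389479e-04]), 'force': array([-0.76514215,  0.14334401,  0.07150191]), 'torque': array([0.0287067 , 0.03665551, 0.01472553]), 'gripper_force': 0.0, 'opening': 1.0044710849595655}
scene {'intrinsics': array([[487.14263152,   0.        , 324.75053842],
       [  0.        , 487.14263152, 198.70337752],
       [  0.        ,   0.        ,   1.        ]]), 'rvec': array([ 1.93858951, -0.90098107,  0.54191745]), 'tvec': array([-0.36203558,  0.31511525,  1.20737071])} 0.99580859375
top {'intrinsics': array([[411.13990185,   0.        , 321.39229251],
       [  0.        , 411.13990185, 195.62046442],
       [  0.        ,   0.        ,   1.        ]]), 'rvec': array([ 2.13157085, -2.11913286,  0.20189095]), 'tvec': array([-0.0046134 ,  0.56038951,  1.46244373])} 0.99600390625
{'intrinsics': array([[309.70691629,   0.        , 321.24248402],
       [  0.        , 309.70691629, 206.04429252],
       [  0.        ,   0.        ,   1.        ]]), 'T_tool_cam': array([[-2.46305553e-04, -9.68677836e-01, -2.48320739e-01,
         7.27787409e-02],
       [ 9.99999828e-01, -1.06534342e-04, -5.76303271e-04,
         1.05051784e-04],
       [ 5.31797519e-04, -2.48320838e-01,  9.68677696e-01,
        -1.79393691e-01],
       [ 0.00000000e+00,  0.00000000e+00,  0.00000000e+00,
         1.00000000e+00]])}
```

View pics/scene0.png

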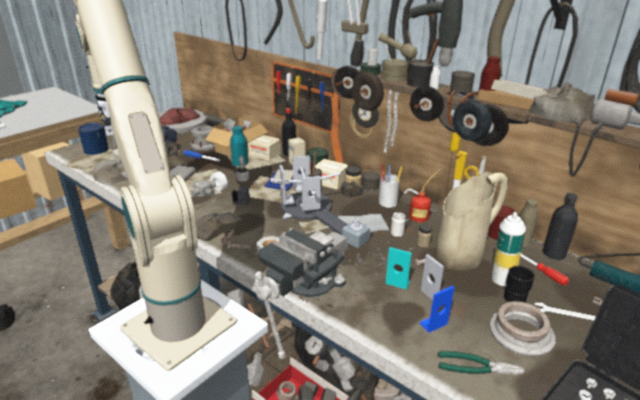

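View pics/top0.png

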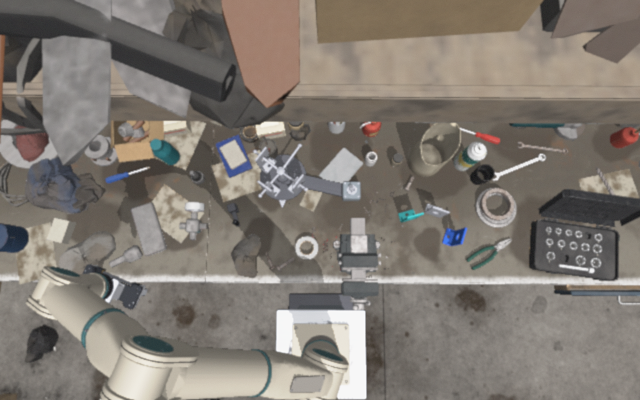

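Scene: tree around (305,190) with the drive housing at (355,232); grey bracket at (433,275) between turquoise and blue look-alikes; the crank is probably the dark thing at (241,185). Top: tree (283,170), housing (350,190), bracket near (435,210), crank about (234,210).

```bash
cat > h.py <<'E'
import cv2,numpy as np
from rig import status,eyes
from scipy.spatial.transform import Rotation as R
def load(n): z=np.load(n+"0.npz"); return z['im'],z['d']
def cam(n):
    p=eyes.camera_params(n); M=cv2.Rodrigues(p['rvec'])[0]; return p['intrinsics'],M,p['tvec']
def cloud(n,d):
    K,M,t=cam(n); v,u=np.indices(d.shape)
    P=np.stack([(u-K[0,2])/K[0,0]*d,(v-K[1,2])/K[1,1]*d,d],-1)
    return (P-t)@M
def ray(n,u,v,z):
    K,M,t=cam(n); r=M.T@np.array([(u-K[0,2])/K[0,0],(v-K[1,2])/K[1,1],1]); c=-M.T@t
    return c+r*(z-c[2])/r[2]
def proj(n,P):
    K,M,t=cam(n); q=K@(M@np.asarray(P,float)+t); return q[:2]/q[2]
E
python3 - <<'E'
from h import *
for n,(x0,x1,y0,y1) in {"top":(215,465,125,255),"scene":(220,480,140,340)}.items():
    im,d=load(n); P=cloud(n,d)
    print(n,[np.round(P[v,u],3) for u,v in ([(350,190),(233,210),(308,248),(435,210)] if n=="top" else [(241,180),(355,232),(433,275)])])
    cv2.imwrite(f"pics/c{n}.png",cv2.resize(im[y0:y1,x0:x1],None,fx=3,fy=3 if n=="scene" else 3,interpolation=cv2.INTER_CUBIC))
E
```

```text
top [array([ 0.581, -0.107,  0.056]), array([0.504, 0.321, 0.057]), array([0.371, 0.047, 0.002]), array([ 0.503, -0.406,  0.093])]
scene [array([0.62 , 0.462, 0.005]), array([ 0.56 , -0.126,  0.052]), array([ 0.496, -0.424,  0.08 ])]
```

View pics/ctop.png

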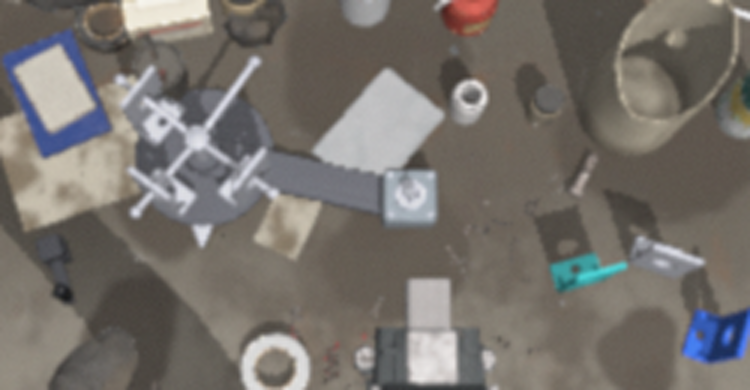

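View pics/cscene.png

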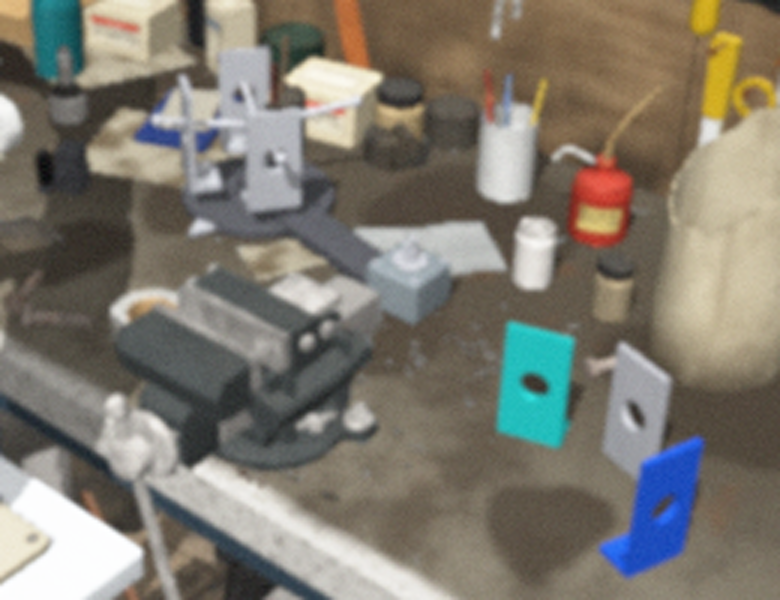

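Crops: crank hub at (53,248) with knob at (64,292) of the top crop; tree axis (197,138), empty branch tip (256,62), pointer (202,235); spindle on the housing (410,190); bracket edge (635,240)-(700,262), very near the turquoise one's corner (625,265).

```bash
cat >> h.py <<'E'
def c2t(u,v): return 215+u/3,125+v/3
E
python3 - <<'E'
from h import *
for name,uv,z in [("hub",(53,248-3),.058),("knob",(64,292),.081),("tree",(197,138),.118),("tip",(256,62),.1165),("ptip",(202,247),.014),("house",(410,197),.05),("spt",(410,190),.08),("b1",(634,240),.12),("b2",(702,262),.12)]:
    print(name,np.round(ray("top",*c2t(*uv),z),3))
im,d=load("top");P=cloud("top",d);X,Y,Z=P[...,0],P[...,1],P[...,2]
def st(m,n): print(n,m.sum(),np.round(P[m].mean(0),3),np.round(P[m].min(0),3),np.round(P[m].max(0),3))
st((abs(X-.5)<.08)&(abs(Y-.32)<.05)&(Z>.045)&(Z<.13),"crank")
st((abs(X-.57)<.05)&(abs(Y+.105)<.05)&(Z>.03)&(Z<.06),"housing")
st((abs(X-.57)<.05)&(abs(Y+.105)<.05)&(Z>.065)&(Z<.12),"spindle")
E
```

```text
hub [0.516 0.322 0.058]
knob [0.456 0.302 0.081]
tree [0.636 0.144 0.118]
tip [0.731 0.076 0.117]
ptip [0.522 0.145 0.014]
house [ 0.58  -0.113  0.05 ]
spt [ 0.583 -0.111  0.08 ]
b1 [ 0.516 -0.369  0.12 ]
b2 [ 0.491 -0.447  0.12 ]
crank 104 [0.497 0.321 0.061] [0.449 0.299 0.045] [0.531 0.344 0.087]
housing 302 [ 0.583 -0.112  0.049] [ 0.551 -0.145  0.032] [ 0.619 -0.081  0.06 ]
spindle 16 [ 0.584 -0.112  0.078] [ 0.577 -0.12   0.071] [ 0.592 -0.105  0.084]
```

```bash
cat >> h.py <<'E'
def pose():
    s=status.get_state(); q=s['orientation']; return np.array(s['ee_pos']),R.from_quat([q[1],q[2],q[3],q[0]])
def down(yaw): # tool z down, tool y at world angle yaw (deg)
    y=np.radians(yaw); ty=np.array([np.cos(y),np.sin(y),0]); tz=np.array([0,0,-1.]); return R.from_matrix(np.c_[np.cross(ty,tz),ty,tz])
def plan(wps):
    """wps: list of (pos,yaw,nrows); prints rows, orientation turned first within each leg's even split"""
    p,r=pose()
    for q,yaw,n in wps:
        rt=down(yaw); w=(r.inv()*rt).as_rotvec(); L=[]
        dp=(np.asarray(q)-p)/n
        for i in range(n):
            ri=r*R.from_rotvec(w*i/n); L.append([round(float(x),3) for x in ri.inv().apply(dp)/.25])
        print(n,"rows lin",L,"rot",np.round(w/n/np.pi,4)); p=np.asarray(q,float); r=rt
def show():
    p,r=pose(); m=r.as_matrix(); s=status.get_state(); print("t",round(s['time'],2),"p",np.round(p,4),"yaw",round(float(np.degrees(np.arctan2(m[1,1],m[0,1]))),2),"tilt",np.round(m[:2,2],4),"F",np.round(s['force'],1),"open",round(float(s['opening']),3))
def wcap(f):
    p,r=pose(); im,d=eyes.capture("wrist"); cv2.imwrite("pics/"+f+".png",im); np.savez(f+".npz",im=im,d=d,p=p,q=r.as_quat()); return im,d,p,r
def wray(f,u,v,z):
    Z=np.load(f+".npz"); c=eyes.camera_params("wrist"); K,T=c['intrinsics'],c['T_tool_cam']
    a=np.array([u-K[0,2],v-K[1,2]])/K[0,0]; t=np.hypot(*a); k=np.array([*(a*np.sinc(t/np.pi)),np.cos(t)])
    r=R.from_quat(Z['q']); o=Z['p']+r.apply(T[:3,3]); e=r.apply(T[:3,:3]@k); return o+e*(z-o[2])/e[2]
def wproj(f,P):
    Z=np.load(f+".npz"); c=eyes.camera_params("wrist"); K,T=c['intrinsics'],c['T_tool_cam']
    k=T[:3,:3].T@(R.from_quat(Z['q']).inv().apply(np.asarray(P)-Z['p'])-T[:3,3]); t=np.arctan2(np.hypot(*k[:2]),k[2]); return K[:2,2]+K[0,0]*t*k[:2]/np.hypot(*k[:2])
E
python3 -c "
from h import *
show();plan([([.50,.316,.2],108.4,10)])"
```

```text
t 0.1 p [0.2408 0.6031 0.2047] yaw 68.24 tilt [-0.0006 -0.0016] F [-0.1 -0.4  0.1] open 0.999
10 rows lin [[-0.139, -0.068, 0.002], [-0.134, -0.078, 0.002], [-0.128, -0.087, 0.002], [-0.122, -0.096, 0.002], [-0.115, -0.104, 0.002], [-0.107, -0.112, 0.002], [-0.099, -0.119, 0.002], [-0.09, -0.126, 0.002], [-0.081, -0.132, 0.002], [-0.072, -0.137, 0.002]] rot [-0.0001 -0.     -0.0223]
```

Call:
move_arm(
  linear=[
    [-0.139,-0.068,0.002],
    [-0.134,-0.078,0.002],
    [-0.128,-0.087,0.002],
    [-0.122,-0.096,0.002],
    [-0.115,-0.104,0.002],
    [-0.107,-0.112,0.002],
    [-0.099,-0.119,0.002],
    [-0.09,-0.126,0.002],
    [-0.081,-0.132,0.002],
    [-0.072,-0.137,0.002],
  ],
  rot=[
    [0,0,-0.0223],
    [0,0,-0.0223],
    [0,0,-0.0223],
    [0,0,-0.0223],
    [0,0,-0.0223],
    [0,0,-0.0223],
    [0,0,-0.0223],
    [0,0,-0.0223],
    [0,0,-0.0223],
    [0,0,-0.0223],
  ],
  gripper=[-0.3,-0.3,-0.3,-0.3,-0.3,-0.3,-0.3,-0.3,-0.3,-0.3],
)

```text
time: 1.35
ee_pos: [0.5008, 0.3149, 0.2001]
orientation: [-0.0, -0.161, 0.987, -0.0]
force: [-1.3, 1.3, -0.8]
opening: 0.647
gripper_force: 0.0
```

```bash
python3 -c "
from h import *
show();wcap('w1');show()
print([np.round(wproj('w1',P)) for P in ([.516,.322,.058],[.456,.302,.081])])"
```

```text
t 1.35 p [0.5008 0.3149 0.2001] yaw 108.51 tilt [-0.0007 -0.0004] F [-1.3  1.3 -0.8] open 0.647
t 1.4 p [0.5056 0.3087 0.1999] yaw 108.21 tilt [ 0.0025 -0.0048] F [ 3.  -3.8  1.1] open 0.647
[array([323., 212.]), array([323., 155.])]
```

View pics/w1.png

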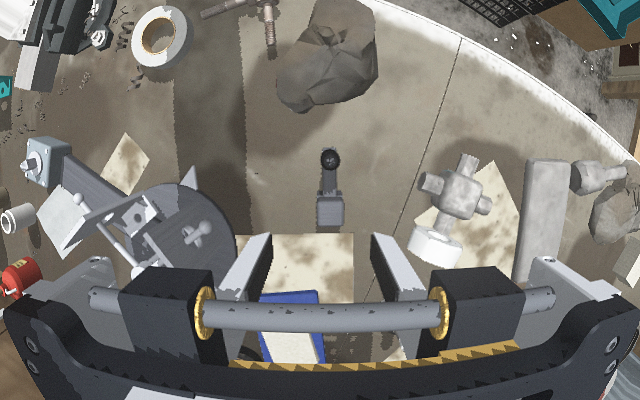

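Wrist: knob at (331,158), hub box about (330,210), the tree at left; nothing near the crank but a sheet of paper. Measure with the wrist depth.

```bash
cat >> h.py <<'E'
def wcloud(f):
    Z=np.load(f+".npz"); c=eyes.camera_params("wrist"); K,T=c['intrinsics'],c['T_tool_cam']
    v,u=np.indices(Z['d'].shape); a=np.stack([u-K[0,2],v-K[1,2]],-1)/K[0,0]; t=np.linalg.norm(a,axis=-1)
    k=np.concatenate([a*np.sinc(t/np.pi)[...,None],np.cos(t)[...,None]],-1); k=k/k[...,2:]*Z['d'][...,None]
    return (k@T[:3,:3].T+T[:3,3])@R.from_quat(Z['q']).as_matrix().T+Z['p']
def st(P,m,n): print(n,m.sum(),np.round(P[m].mean(0),4),np.round(P[m].min(0),3),np.round(P[m].max(0),3))
E
python3 - <<'E'
from h import *
wcap('w2');show()
for f in('w1','w2'):
    P=wcloud(f);X,Y,Z=np.moveaxis(P,-1,0)
    near=(abs(X-.5)<.09)&(abs(Y-.32)<.05)
    kn=near&(Z>.072)&(Z<.09)&(np.hypot(X-.456,Y-.302)<.03); st(P,kn,"knob")
    hb=near&(Z>.052)&(Z<.064)&(np.hypot(X-.516,Y-.322)<.03); st(P,hb,"hub")
    r=cv2.minAreaRect((P[hb][:,:2]*1000).astype(np.float32)); print(r)
    r=cv2.minAreaRect((P[kn][:,:2]*1000).astype(np.float32)); print(r)
    a=P[kn].mean(0)-P[hb].mean(0); print(np.degrees(np.arctan2(a[1],a[0])),np.hypot(a[0],a[1]))
E
```

```text
t 1.45 p [0.5039 0.3106 0.1998] yaw 107.99 tilt [ 0.0012 -0.0035] F [-0.1  0.3  0. ] open 0.652
knob 302 [0.4584 0.3102 0.0795] [0.449 0.301 0.073] [0.469 0.32  0.083]
hub 716 [0.5143 0.3299 0.0576] [0.498 0.313 0.052] [0.532 0.348 0.06 ]
((514.9083251953125, 330.3771057128906), (30.05643081665039, 28.670089721679688), 18.384233474731445)
((459.0278625488281, 310.5806884765625), (18.901832580566406, 17.75072479248047), 18.490947723388672)
-160.56344132104758 0.05935493829684449
knob 303 [0.4587 0.3101 0.0796] [0.449 0.301 0.073] [0.469 0.32  0.083]
hub 743 [0.5148 0.3299 0.0575] [0.498 0.312 0.052] [0.533 0.348 0.061]
((515.4176025390625, 330.3226013183594), (30.05805206298828, 29.61038589477539), 18.35508918762207)
((458.50701904296875, 310.3248291015625), (19.697998046875, 17.756288528442383), 18.08206558227539)
-160.6037900399381 0.05944302441917031
```

```bash
python3 -c "
from h import *
show();plan([([.515,.330,.10],108.5,4)])"
```

```text
t 1.45 p [0.5039 0.3106 0.1998] yaw 107.99 tilt [ 0.0012 -0.0035] F [-0.1  0.3  0. ] open 0.652
4 rows lin [[-0.017, 0.015, 0.1], [-0.017, 0.015, 0.1], [-0.017, 0.015, 0.1], [-0.017, 0.015, 0.1]] rot [-0.0003  0.     -0.0007]
```

Call:
move_arm(
  linear=[
    [-0.017,0.015,0.1],
    [-0.017,0.015,0.1],
    [-0.017,0.015,0.1],
    [-0.017,0.015,0.1],
    [0,0,0],
    [0,0,0],
  ],
  rot=[
    [0,0,0],
    [0,0,0],
    [0,0,0],
    [0,0,0],
    [0,0,0],
    [0,0,0],
  ],
  gripper=[-0.3,-0.3,-0.3,-0.3,-0.3,-0.3],
)

```text
time: 2.2
ee_pos: [0.5117, 0.3361, 0.1011]
orientation: [0.0, -0.16, 0.987, 0.0]
force: [0.4, 0.1, 0.3]
opening: 0.652
gripper_force: 0.0
```

```bash
python3 -c "
from h import *
show();plan([([.515,.330,.028],108.6,3)])"
```

```text
t 2.2 p [0.5117 0.3361 0.1011] yaw 108.39 tilt [0.0003 0.0004] F [0.4 0.1 0.3] open 0.652
3 rows lin [[-0.002, -0.009, 0.097], [-0.002, -0.009, 0.097], [-0.002, -0.009, 0.097]] rot [ 0.      0.     -0.0004]
```

Call:
move_arm(
  linear=[
    [-0.002,-0.009,0.097],
    [-0.002,-0.009,0.097],
    [-0.002,-0.009,0.097],
    [0,0,0],
    [0,0,0],
    [0,0,0],
    [0,0,0],
    [0,0,0],
  ],
  rot=[
    [0,0,-0.0004],
    [0,0,-0.0004],
    [0,0,-0.0004],
    [0,0,0],
    [0,0,0],
    [0,0,0],
    [0,0,0],
    [0,0,0],
  ],
  gripper=[-0.3,-0.3,-0.3,-0.3,0.8,0.8,0.8,0.8],
  grip_force=35,
)

```text
time: 3.2
ee_pos: [0.5156, 0.33, 0.0284]
orientation: [0.0, -0.161, 0.987, 0.0]
force: [-0.4, -1.1, 3.8]
opening: 0.321
gripper_force: 34.9
```

```bash
python3 -c "
from h import *
show()"
```

```text
t 3.2 p [0.5156 0.33   0.0284] yaw 108.59 tilt [0.0008 0.0006] F [-0.4 -1.1  3.8] open 0.321
```

```bash
python3 -c "
from h import *
plan([([.515,.330,.25],108.6,5),([.583,-.03,.22],108.6,9)])"
```

```text
5 rows lin [[0.0, 0.0, -0.177], [0.0, 0.0, -0.177], [0.0, 0.0, -0.177], [0.0, 0.0, -0.177], [0.0, 0.0, -0.177]] rot [ 0.      0.0001 -0.    ]
9 rows lin [[0.022, -0.161, 0.013], [0.022, -0.161, 0.013], [0.022, -0.161, 0.013], [0.022, -0.161, 0.013], [0.022, -0.161, 0.013], [0.022, -0.161, 0.013], [0.022, -0.161, 0.013], [0.022, -0.161, 0.013], [0.022, -0.161, 0.013]] rot [0. 0. 0.]
```

Call:
move_arm(
  linear=[
    [0.0,0.0,-0.177],
    [0.0,0.0,-0.177],
    [0.0,0.0,-0.177],
    [0.0,0.0,-0.177],
    [0.0,0.0,-0.177],
    [0,0,0],
  ],
  rot=[
    [0,0,0],
    [0,0,0],
    [0,0,0],
    [0,0,0],
    [0,0,0],
    [0,0,0],
  ],
  gripper=[0.8,0.8,0.8,0.8,0.8,0.8],
)

```text
time: 3.95
ee_pos: [0.5169, 0.331, 0.2521]
orientation: [0.003, -0.162, 0.987, 0.001]
force: [-0.5, -0.3, -3.1]
opening: 0.32
gripper_force: 34.9
```

Call:
move_arm(
  linear=[
    [0.022,-0.161,0.013],
    [0.022,-0.161,0.013],
    [0.022,-0.161,0.013],
    [0.022,-0.161,0.013],
    [0.022,-0.161,0.013],
    [0.022,-0.161,0.013],
    [0.022,-0.161,0.013],
    [0.022,-0.161,0.013],
    [0.022,-0.161,0.013],
    [0,0,0],
  ],
  rot=[
    [0,0,0],
    [0,0,0],
    [0,0,0],
    [0,0,0],
    [0,0,0],
    [0,0,0],
    [0,0,0],
    [0,0,0],
    [0,0,0],
    [0,0,0],
  ],
  gripper=[0.8,0.8,0.8,0.8,0.8,0.8,0.8,0.8,0.8,0.8],
)

```text
time: 5.2
ee_pos: [0.5822, -0.0346, 0.2169]
orientation: [-0.003, -0.158, 0.987, -0.001]
force: [-0.4, -0.2, -2.1]
opening: 0.319
gripper_force: 34.9
```

Run:
```python
from h import *
show();im,d,p,r=wcap('w3')
u,v=wproj('w3',[.583,-.112,.07]); print(u,v)
P=wcloud('w3');X,Y,Z=np.moveaxis(P,-1,0); b=(abs(X-.583)<.06)&(abs(Y+.112)<.06)
for lo,hi in((.045,.0525),(.0525,.057),(.058,.084),(.0775,.09)):
    m=b&(Z>lo)&(Z<hi)&(np.hypot(X-.583,Y+.112)<(.05 if lo<.05 else .025)); st(P,m,(lo,hi)); print(cv2.minAreaRect((P[m][:,:2]*1000).astype(np.float32)))
u,v=int(u),int(v); c=im[max(v-50,0):v+50,max(u-60,0):u+60]; cv2.imwrite('pics/w3c.png',cv2.resize(c,None,fx=6,fy=6,interpolation=cv2.INTER_CUBIC)); print(max(u-60,0),max(v-50,0))
```

```text
t 5.2 p [ 0.5822 -0.0346  0.2169] yaw 108.2 tilt [-0.0048 -0.0028] F [-0.4 -0.2 -2.1] open 0.319
252.7563562610005 175.8450363207306
(0.045, 0.0525) 2227 [ 0.5827 -0.1094  0.0498] [ 0.551 -0.145  0.045] [ 0.618 -0.078  0.052]
((584.6168212890625, -111.1806640625), (66.91352844238281, 66.54300689697266), 89.73181915283203)
(0.0525, 0.057) 579 [ 0.5833 -0.1101  0.0542] [ 0.566 -0.129  0.053] [ 0.603 -0.093  0.057]
((584.5557861328125, -110.90752410888672), (36.754478454589844, 36.26188659667969), 25.51223373413086)
(0.058, 0.084) 220 [ 0.5828 -0.1097  0.0751] [ 0.574 -0.122  0.058] [ 0.592 -0.101  0.084]
((584.5406494140625, -111.06829071044922), (14.728902816772461, 15.353012084960938), 35.68073272705078)
(0.0775, 0.09) 98 [ 0.5838 -0.1106  0.0806] [ 0.578 -0.119  0.078] [ 0.59  -0.104  0.084]
((584.428955078125, -111.02642059326172), (10.792768478393555, 12.13026237487793), 31.44813346862793)
192 125
```

View pics/w3c.png

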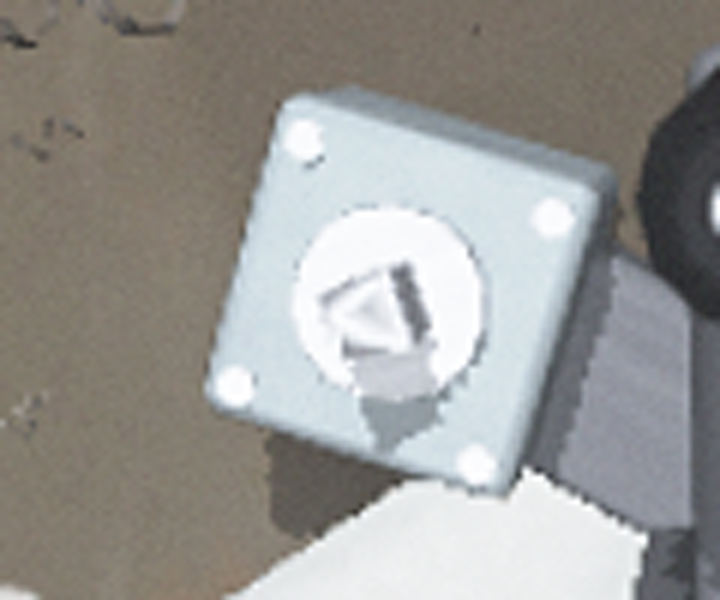

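The spindle's square shows corners at about (320,300), (410,262), (435,332), (345,352) in the crop; it is turned about 33° to the housing.

Run:
```python
from h import *
c=[wray('w3',192+u/6,125+v/6,.074)[:2] for u,v in((320,300),(410,262),(435,332),(345,356))]
print(np.round(np.mean(c,0),4))
for i in range(4):
    e=c[(i+1)%4]-c[i]; print(np.round(np.hypot(*e)*1000,1),np.degrees(np.arctan2(e[1],e[0]))%90)
P=wcloud('w3');X,Y,Z=np.moveaxis(P,-1,0)
for lo,hi in((.056,.0745),(.068,.0755),(.0705,.077)):
    m=(Z>lo)&(Z<hi)&(np.hypot(X-.5845,Y+.111)<.013); print(m.sum(),cv2.minAreaRect((P[m][:,:2]*1000).astype(np.float32)))
show()
```

```text
[ 0.5828 -0.1087]
18.0 39.54535597885646
13.3 36.25383387774128
17.2 32.22512384406153
11.1 40.453732238390984
78 ((584.517333984375, -111.0727767944336), (14.736100196838379, 15.424114227294922), 35.48039245605469)
44 ((584.5099487304688, -110.77873229980469), (14.673837661743164, 14.475297927856445), 37.075138092041016)
67 ((584.5631713867188, -110.73914337158203), (14.348594665527344, 14.439825057983398), 35.918514251708984)
t 5.25 p [ 0.5823 -0.0313  0.2173] yaw 108.38 tilt [-0.0045 -0.0004] F [ 0.1  0.6 -4.1] open 0.313
```

```bash
python3 -c "
from h import *
plan([([.5845,-.111,.13],126,5)])"
```

```text
5 rows lin [[0.018, -0.061, 0.07], [0.022, -0.06, 0.07], [0.026, -0.058, 0.07], [0.029, -0.057, 0.07], [0.033, -0.055, 0.07]] rot [ 0.0001 -0.0003 -0.0196]
```

Call:
move_arm(
  linear=[
    [0.018,-0.061,0.07],
    [0.022,-0.06,0.07],
    [0.026,-0.058,0.07],
    [0.029,-0.057,0.07],
    [0.033,-0.055,0.07],
    [0,0,0],
    [0,0,0],
    [0,0,0],
  ],
  rot=[
    [0,0,-0.0196],
    [0,0,-0.0196],
    [0,0,-0.0196],
    [0,0,-0.0196],
    [0,0,-0.0196],
    [0,0,0],
    [0,0,0],
    [0,0,0],
  ],
  gripper=[0.8,0.8,0.8,0.8,0.8,0.8,0.8,0.8],
)

```text
time: 6.25
ee_pos: [0.5871, -0.1075, 0.1329]
orientation: [0.001, -0.312, 0.95, 0.0]
force: [0.7, -0.2, -3.0]
opening: 0.316
gripper_force: 34.9
```

Run:
```python
from h import *
show();plan([([.5845,-.111,.112],126,1),([.5845,-.111,.0824],126,6)])
im,d,p,r=wcap('w4'); P=wcloud('w4');X,Y,Z=np.moveaxis(P,-1,0)
n=np.hypot(X-.5845,Y+.111)<.1
m=n&(Z>.152)&(Z<.168)&(np.hypot(X-.5845+.0485,Y+.111+.0353)<.03); st(P,m,"hub/knob zone"); print(cv2.minAreaRect((P[m][:,:2]*1000).astype(np.float32)))
a=P[m].mean(0)
```

```text
t 6.25 p [ 0.5871 -0.1075  0.1329] yaw 126.31 tilt [0.0013 0.0006] F [ 0.7 -0.2 -3. ] open 0.316
1 rows lin [[0.017, -0.005, 0.084]] rot [-0.0001  0.0004  0.0017]
6 rows lin [[0.0, 0.0, 0.02], [0.0, 0.0, 0.02], [0.0, 0.0, 0.02], [0.0, 0.0, 0.02], [0.0, 0.0, 0.02], [0.0, 0.0, 0.02]] rot [0. 0. 0.]
hub/knob zone 10 [ 0.5319 -0.1486  0.1616] [ 0.529 -0.152  0.154] [ 0.535 -0.145  0.167]
((531.786376953125, -148.41796875), (0.7935056090354919, 8.630375862121582), 37.974510192871094)
```

Call:
move_arm(
  linear=[
    [0.017,-0.005,0.06],
    [0,0,0.024],
    [0,0,0],
    [0,0,0.02],
    [0,0,0.02],
    [0,0,0.02],
    [0,0,0],
  ],
  rot=[
    [0,0,0.0017],
    [0,0,0],
    [0,0,0],
    [0,0,0],
    [0,0,0],
    [0,0,0],
    [0,0,0],
  ],
  gripper=[0.8,0.8,0.8,0.8,0.8,0.8,0.8],
)

```text
time: 7.18
ee_pos: [0.584, -0.1123, 0.0958]
orientation: [0.0, -0.309, 0.951, 0.0]
force: [1.1, 1.2, -3.4]
opening: 0.317
gripper_force: 34.9
```

Run:
```python
from h import *
show()
```

```text
t 7.17 p [ 0.584  -0.1123  0.0958] yaw 125.94 tilt [0.0001 0.0004] F [ 1.1  1.2 -3.4] open 0.317
```

Call:
move_arm(
  linear=[
    [0,0,0.02],
    [0,0,0.02],
    [0,0,0.016],
    [0,0,0],
    [0,0,0],
  ],
  rot=[
    [0,0,0],
    [0,0,0],
    [0,0,0],
    [0,0,0],
    [0,0,0],
  ],
  gripper=[0.8,0.8,0.8,0.8,0.8],
)

```text
time: 7.8
ee_pos: [0.5841, -0.1124, 0.0824]
orientation: [0.0, -0.308, 0.951, -0.0]
force: [0.7, 0.9, 0.3]
opening: 0.316
gripper_force: 34.9
```

Run:
```python
from h import *
show()
```

```text
t 7.8 p [ 0.5841 -0.1124  0.0824] yaw 125.93 tilt [0.0005 0.0001] F [0.7 0.9 0.3] open 0.316
```

Call:
move_arm(
  linear=[
    [0,0,0],
    [0,0,0],
    [0,0,0],
    [0,0,-0.12],
    [0,0,-0.12],
    [0,0,-0.12],
    [0,0,0],
    [0,0,0],
  ],
  rot=[
    [0,0,0],
    [0,0,0],
    [0,0,0],
    [0,0,0],
    [0,0,0],
    [0,0,0],
    [0,0,0],
    [0,0,0],
  ],
  gripper=[-0.1,-0.1,-0.1,-0.1,-0.1,-0.1,-0.1,-0.1],
)

```text
time: 8.8
ee_pos: [0.5831, -0.1126, 0.1713]
orientation: [-0.001, -0.308, 0.951, 0.0]
force: [-0.1, -1.0, -0.3]
opening: 0.551
gripper_force: 0.0
```

Run:
```python
from h import *
show();im,d,p,r=wcap('w5'); P=wcloud('w5');X,Y,Z=np.moveaxis(P,-1,0)
hb=(np.hypot(X-.584,Y+.112)<.025)&(Z>.105)&(Z<.118); st(P,hb,"hub"); print(cv2.minAreaRect((P[hb][:,:2]*1000).astype(np.float32)))
kn=(np.hypot(X-.5355,Y+.1477)<.03)&(Z>.125)&(Z<.142); st(P,kn,"knob"); print(cv2.minAreaRect((P[kn][:,:2]*1000).astype(np.float32)))
plan([([.5355,-.1477,.16],126,2),([.5355,-.1477,.1],126,2)])
```

```text
t 8.8 p [ 0.5831 -0.1126  0.1713] yaw 125.92 tilt [-0.0015  0.0001] F [-0.1 -1.  -0.3] open 0.551
hub 1277 [ 0.5827 -0.1126  0.1115] [ 0.565 -0.131  0.105] [ 0.602 -0.092  0.114]
((584.1590576171875, -111.63426208496094), (30.75435447692871, 30.314987182617188), 36.801063537597656)
knob 583 [ 0.5355 -0.1473  0.1335] [ 0.526 -0.157  0.128] [ 0.545 -0.137  0.137]
((536.1675415039062, -147.2565460205078), (18.755107879638672, 19.32572364807129), 35.66705322265625)
2 rows lin [[0.118, -0.001, 0.022], [0.118, -0.001, 0.022]] rot [ 0.0002 -0.0003 -0.0002]
2 rows lin [[0.0, 0.0, 0.12], [0.0, 0.0, 0.12]] rot [0. 0. 0.]
```

Call:
move_arm(
  linear=[
    [0.118,-0.001,0.022],
    [0.118,-0.001,0.022],
    [0,0,0],
    [0,0,0.12],
    [0,0,0.12],
    [0,0,0],
    [0,0,0],
    [0,0,0],
    [0,0,0],
  ],
  rot=[
    [0,0,0],
    [0,0,0],
    [0,0,0],
    [0,0,0],
    [0,0,0],
    [0,0,0],
    [0,0,0],
    [0,0,0],
    [0,0,0],
  ],
  gripper=[-0.1,-0.1,-0.1,-0.1,-0.1,-0.1,0.8,0.8,0.8],
  grip_force=12,
)

```text
time: 9.98
ee_pos: [0.5371, -0.1477, 0.1021]
orientation: [0.001, -0.308, 0.951, -0.0]
force: [0.2, -0.5, -0.5]
opening: 0.27
gripper_force: 0.0
```

```bash
cat >> h.py <<'E'
def wind(a0,a1,step,C=(.584,-.112),r=.06):
    p,q=pose(); n=int(round(abs(a1-a0)/step)); A=np.radians(np.linspace(a0,a1,n+1))
    W=np.c_[np.cos(A)*r,np.sin(A)*r,0*A]; L=q.inv().apply(np.diff(W,axis=0))/.25
    L=[[round(float(x),3),round(float(y),3),0] for x,y,_ in L]
    for i in range(0,n,10): print(L[i:i+10])
E
python3 - <<'E'
from h import *
show();p,_=pose();e=p[:2]-[.584,-.112];print(np.hypot(*e),np.degrees(np.arctan2(e[1],e[0]))); wind(216.2,216.2-576,16)
E
```

```text
t 9.97 p [ 0.5371 -0.1477  0.1021] yaw 125.93 tilt [ 0.0017 -0.0004] F [ 0.2 -0.5 -0.5] open 0.27
0.05898460986865282 -142.7238429288026
[[-0.009, 0.066, 0], [-0.027, 0.061, 0], [-0.043, 0.051, 0], [-0.055, 0.038, 0], [-0.063, 0.021, 0], [-0.067, 0.003, 0], [-0.065, -0.016, 0], [-0.058, -0.033, 0], [-0.047, -0.048, 0], [-0.032, -0.059, 0]]
[[-0.014, -0.065, 0], [0.004, -0.067, 0], [0.023, -0.063, 0], [0.039, -0.054, 0], [0.052, -0.041, 0], [0.062, -0.025, 0], [0.066, -0.007, 0], [0.066, 0.011, 0], [0.06, 0.029, 0], [0.05, 0.044, 0]]
[[0.036, 0.056, 0], [0.019, 0.064, 0], [0.0, 0.067, 0], [-0.018, 0.064, 0], [-0.035, 0.057, 0], [-0.049, 0.045, 0], [-0.06, 0.03, 0], [-0.066, 0.012, 0], [-0.066, -0.007, 0], [-0.062, -0.025, 0]]
[[-0.053, -0.041, 0], [-0.04, -0.054, 0], [-0.023, -0.063, 0], [-0.005, -0.067, 0], [0.014, -0.065, 0], [0.031, -0.059, 0]]
```

Call:
move_arm(
  linear=[
    [0,0,0],
    [0,0,0],
    [-0.009,0.066,0],
    [-0.027,0.061,0],
    [-0.043,0.051,0],
    [-0.055,0.038,0],
    [-0.063,0.021,0],
  ],
  rot=[
    [0,0,0],
    [0,0,0],
    [0,0,0],
    [0,0,0],
    [0,0,0],
    [0,0,0],
    [0,0,0],
  ],
  gripper=[0.8,0.8,0.8,0.8,0.8,0.8,0.8],
)

```text
time: 10.85
ee_pos: [0.5416, -0.0697, 0.1013]
orientation: [-0.0, -0.309, 0.951, -0.0]
force: [0.2, -3.8, 2.6]
opening: 0.207
gripper_force: 12.0
```

```bash
cat >> h.py <<'E'
def ang():
    show();p,_=pose();e=p[:2]-[.584,-.112];print(np.hypot(*e),np.degrees(np.arctan2(e[1],e[0])))
E
python3 -c "
from h import *
ang()"
```

```text
t 10.85 p [ 0.5416 -0.0697  0.1013] yaw 125.97 tilt [-0.0009 -0.0004] F [ 0.2 -3.8  2.6] open 0.207
0.0599337093504898 135.07305334336644
```

Works well; forces are small. Continue winding.

Call:
move_arm(
  linear=[
    [-0.067,0.003,0],
    [-0.065,-0.016,0],
    [-0.058,-0.033,0],
    [-0.047,-0.048,0],
    [-0.032,-0.059,0],
    [-0.014,-0.065,0],
    [0.004,-0.067,0],
    [0.023,-0.063,0],
    [0.039,-0.054,0],
    [0.052,-0.041,0],
  ],
  rot=[
    [0,0,0],
    [0,0,0],
    [0,0,0],
    [0,0,0],
    [0,0,0],
    [0,0,0],
    [0,0,0],
    [0,0,0],
    [0,0,0],
    [0,0,0],
  ],
  gripper=[0.8,0.8,0.8,0.8,0.8,0.8,0.8,0.8,0.8,0.8],
)

```text
time: 12.1
ee_pos: [0.6414, -0.1348, 0.1015]
orientation: [0.001, -0.309, 0.951, 0.001]
force: [0.6, 1.9, 4.7]
opening: 0.207
gripper_force: 12.0
```

```bash
python3 -c "
from h import *
ang()"
```

```text
t 12.1 p [ 0.6414 -0.1348  0.1015] yaw 125.98 tilt [0.0022 0.0022] F [0.6 1.9 4.7] open 0.207
0.06178985805498922 -21.64360772818976
```

Call:
move_arm(
  linear=[
    [0.062,-0.025,0],
    [0.066,-0.007,0],
    [0.066,0.011,0],
    [0.06,0.029,0],
    [0.05,0.044,0],
    [0.036,0.056,0],
    [0.019,0.064,0],
    [0.0,0.067,0],
    [-0.018,0.064,0],
    [-0.035,0.057,0],
  ],
  rot=[
    [0,0,0],
    [0,0,0],
    [0,0,0],
    [0,0,0],
    [0,0,0],
    [0,0,0],
    [0,0,0],
    [0,0,0],
    [0,0,0],
    [0,0,0],
  ],
  gripper=[0.8,0.8,0.8,0.8,0.8,0.8,0.8,0.8,0.8,0.8],
)

```text
time: 13.35
ee_pos: [0.5248, -0.1084, 0.1013]
orientation: [-0.0, -0.308, 0.951, -0.001]
force: [4.5, -2.2, -1.0]
opening: 0.207
gripper_force: 12.0
```

Call:
move_arm(
  linear=[
    [-0.049,0.045,0],
    [-0.06,0.03,0],
    [-0.066,0.012,0],
    [-0.066,-0.007,0],
    [-0.062,-0.025,0],
    [-0.053,-0.041,0],
    [-0.04,-0.054,0],
    [-0.023,-0.063,0],
    [0,0,0],
  ],
  rot=[
    [0,0,0],
    [0,0,0],
    [0,0,0],
    [0,0,0],
    [0,0,0],
    [0,0,0],
    [0,0,0],
    [0,0,0],
    [0,0,0],
  ],
  gripper=[0.8,0.8,0.8,0.8,0.8,0.8,0.8,0.8,0.8],
)

```text
time: 14.48
ee_pos: [0.6263, -0.066, 0.1011]
orientation: [0.0, -0.308, 0.951, 0.001]
force: [1.1, -0.5, 4.8]
opening: 0.207
gripper_force: 12.0
```

Run:
```python
from h import *
ang(); im,d=eyes.capture("top"); np.savez("top1.npz",im=im,d=d)
cv2.imwrite("pics/ctop1.png",cv2.resize(im[125:255,215:465],None,fx=3,fy=3,interpolation=cv2.INTER_CUBIC))
P=cloud("top",d); X,Y,Z=np.moveaxis(P,-1,0)
m=(Z>.104)&(Z<.128)&(np.hypot(X-.636,Y-.144)>.09)&(np.hypot(X-.636,Y-.144)<.125)
for c in cv2.connectedComponentsWithStats(m.astype(np.uint8))[3][1:]:
    q=P[int(c[1]),int(c[0])]; print(np.round(c,0),np.round(q,3),np.degrees(np.arctan2(q[1]-.144,q[0]-.636)))
```

```text
t 14.47 p [ 0.6263 -0.066   0.1011] yaw 125.93 tilt [-0.     0.002] F [ 1.1 -0.5  4.8] open 0.207
0.0624553505521032 47.41303681902373
[273. 141.] [0.753 0.179 0.114] 16.642677409316153
[267. 150.] [0.712 0.194 0.125] 33.68412576273398
[309. 163.] [0.671 0.044 0.116] -70.9252198408428
[251. 177.] [0.617 0.253 0.118] 99.73757919910864
[287. 199.] [0.535 0.12  0.12 ] -166.39867470166155
```

View pics/ctop1.png

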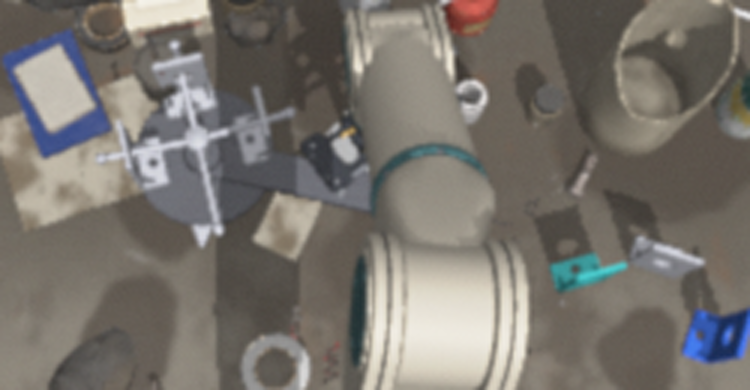

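The branch tip (218,229) is ~13° short of the pointer (202,235): about 52° more crank.

```bash
python3 -c "
from h import *
wind(47.8,-5.2,13)"
```

```text
[[-0.005, -0.055, 0], [0.008, -0.055, 0], [0.02, -0.052, 0], [0.031, -0.046, 0]]
```

Then release, rise to 0.17 and drop the look-around to the top camera.

Call:
move_arm(
  linear=[
    [-0.005,-0.055,0],
    [0.008,-0.055,0],
    [0.02,-0.052,0],
    [0.031,-0.046,0],
    [0,0,0],
    [0,0,0],
  ],
  rot=[
    [0,0,0],
    [0,0,0],
    [0,0,0],
    [0,0,0],
    [0,0,0],
    [0,0,0],
  ],
  gripper=[0.8,0.8,0.8,0.8,0.8,0.8],
)

```text
time: 15.28
ee_pos: [0.6454, -0.1194, 0.1015]
orientation: [0.001, -0.308, 0.951, -0.001]
force: [3.3, -0.8, 5.2]
opening: 0.21
gripper_force: 12.0
```

```bash
cat >> h.py <<'E'
def tips(f):
    im,d=eyes.capture("top"); np.savez(f+".npz",im=im,d=d); P=cloud("top",d); X,Y,Z=np.moveaxis(P,-1,0); r=np.hypot(X-.636,Y-.144)
    m=(Z>.104)&(Z<.128)&(r>.09)&(r<.125)
    for c in cv2.connectedComponentsWithStats(m.astype(np.uint8))[3][1:]:
        q=P[int(c[1]),int(c[0])]; print(np.round(c,1),np.round(q,3),np.degrees(np.arctan2(q[1]-.144,q[0]-.636)),"ray",np.round(ray("top",*c,.1165),4))
    return im,d
E
python3 - <<'E'
from h import *
ang(); tips("top2")
E
```

```text
t 15.28 p [ 0.6454 -0.1194  0.1015] yaw 125.86 tilt [ 0.0017 -0.0016] F [ 3.3 -0.8  5.2] open 0.21
0.06182238826987279 -6.867865698695848
[280.6 140. ] [0.751 0.149 0.12 ] 2.65184912399329 ray [0.7521 0.1475 0.1165]
[272.7 148.3] [0.72  0.177 0.122] 21.464338203591133 ray [0.7205 0.1753 0.1165]
[268. 150.] [0.713 0.191 0.121] 31.627222157564717 ray [0.7142 0.1919 0.1165]
[258. 162.] [0.671 0.227 0.112] 67.36262414571605 ray [0.6693 0.2264 0.1165]
[249.6 169.6] [0.643 0.257 0.119] 86.61134380989512 ray [0.6412 0.2552 0.1165]
[310.1 169.9] [0.645 0.04  0.116] -85.19558079199722 ray [0.6415 0.0397 0.1165]
[256. 178.] [0.61  0.231 0.117] 106.28617007349068 ray [0.6106 0.2315 0.1165]
[279.4 200. ] [0.531 0.147 0.121] 178.12881490250183 ray [0.5316 0.1466 0.1165]
```

Call:
move_arm(
  linear=[
    [0,0,0],
    [0,0,0],
    [0,0,-0.1],
    [0,0,-0.2],
    [0,0,-0.2],
    [0,0,0],
  ],
  rot=[
    [0,0,0],
    [0,0,0],
    [0,0,0],
    [0,0,0],
    [0,0,0],
    [0,0,0],
  ],
  gripper=[0.3,0.3,0.3,0.3,0.3,0.3],
)

```text
time: 16.08
ee_pos: [0.6465, -0.1175, 0.23]
orientation: [0.003, -0.309, 0.951, -0.001]
force: [-0.6, -0.3, 1.4]
opening: 0.354
gripper_force: 0.0
```

Run:
```python
from h import *
ang(); plan([([.51,-.36,.22],162,8)])
```

```text
t 16.07 p [ 0.6465 -0.1175  0.23  ] yaw 125.94 tilt [ 0.0061 -0.0008] F [-0.6 -0.3  1.4] open 0.354
0.06270170473364403 -5.041500020049086
8 rows lin [[0.126, -0.058, 0.005], [0.131, -0.048, 0.005], [0.134, -0.038, 0.005], [0.137, -0.027, 0.005], [0.138, -0.016, 0.005], [0.139, -0.005, 0.005], [0.139, 0.006, 0.005], [0.138, 0.017, 0.005]] rot [-0.0002  0.0001 -0.025 ]
```

Call:
move_arm(
  linear=[
    [0.126,-0.058,0.005],
    [0.131,-0.048,0.005],
    [0.134,-0.038,0.005],
    [0.137,-0.027,0.005],
    [0.138,-0.016,0.005],
    [0.139,-0.005,0.005],
    [0.139,0.006,0.005],
    [0.138,0.017,0.005],
    [0,0,0],
    [0,0,0],
  ],
  rot=[
    [0,0,-0.025],
    [0,0,-0.025],
    [0,0,-0.025],
    [0,0,-0.025],
    [0,0,-0.025],
    [0,0,-0.025],
    [0,0,-0.025],
    [0,0,-0.025],
    [0,0,0],
    [0,0,0],
  ],
  gripper=[0.3,0.3,0.3,0.3,0.3,0.3,0.3,0.3,0.3,0.3],
)

```text
time: 17.32
ee_pos: [0.5071, -0.3589, 0.2148]
orientation: [-0.0, -0.587, 0.81, 0.002]
force: [-0.2, 0.3, 0.2]
opening: 0.352
gripper_force: 0.0
```

Run:
```python
from h import *
show(); im,d,p,r=wcap('w6'); P=wcloud('w6');X,Y,Z=np.moveaxis(P,-1,0)
n=(abs(X-.50)<.1)&(abs(Y+.41)<.1)
m=n&(Z>.112)&(Z<.126)
N,lab,s,c=cv2.connectedComponentsWithStats(m.astype(np.uint8))
for i in range(1,N):
    if s[i,4]>20:
        k=lab==i; print(np.round(im[k].mean(0))); st(P,k,i); print(cv2.minAreaRect((P[k][:,:2]*1000).astype(np.float32)))
im,d=load("top");T=cloud("top",d);k=(abs(T[...,0]-.66)<.12)&(abs(T[...,1]+.40)<.12)&(T[...,2]>.13);st(T,k,"jug")
```

```text
t 17.32 p [ 0.5071 -0.3589  0.2148] yaw 161.9 tilt [-0.002   0.0027] F [-0.2  0.3  0.2] open 0.352
[217. 140.  86.]
1 400 [ 0.4199 -0.4947  0.1191] [ 0.4   -0.505  0.112] [ 0.44  -0.485  0.122]
((419.68499755859375, -495.24114990234375), (7.521734714508057, 42.630653381347656), 71.23798370361328)
[246. 243. 241.]
2 503 [ 0.5011 -0.4176  0.1197] [ 0.489 -0.447  0.116] [ 0.513 -0.389  0.122]
((501.08502197265625, -418.3601989746094), (59.35546112060547, 6.247577667236328), 71.52424621582031)
[236. 236. 105.]
3 269 [ 0.4839 -0.3403  0.1196] [ 0.475 -0.357  0.112] [ 0.491 -0.317  0.122]
((483.0302429199219, -336.5921630859375), (7.208909034729004, 41.40632247924805), 16.74913787841797)
jug 14551 [ 0.6297 -0.3838  0.9089] [ 0.54 -0.52  0.13] [ 0.78  -0.28   1.061]
```

View pics/w6.png

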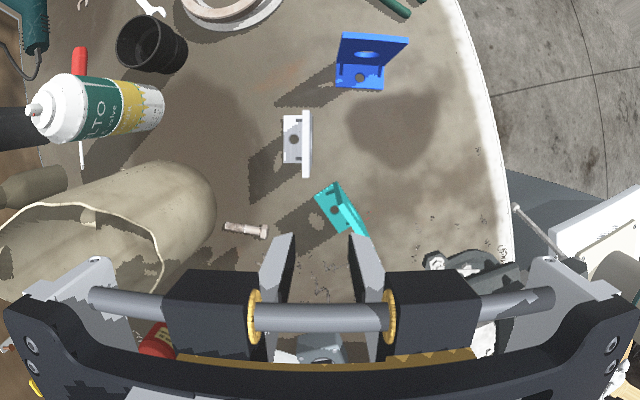

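Wrist: grey bracket's top edge at (306,143) with its foot to the left (far side); turquoise one at (345,215), jug at left. Check the jug's clearance to the gripper body.

Run:
```python
from h import *
P=wcloud('w6');v,u=np.indices(P.shape[:2])
X,Y,Z=np.moveaxis(P,-1,0)
jug=(u<230)&(v<265)&(v>150)&(Z>.15)&(np.load('w6.npz')['d']>0)
Q=P[jug]-[.501,-.4183,0]; a=np.radians(161.5); ty=Q[:,:2]@[np.cos(a),np.sin(a)]; tx=Q[:,:2]@[-np.sin(a),np.cos(a)]
print("jug zmax",Q[:,2].max(),"nearest tool-y",ty.max()); k=abs(tx)<.06; print(k.sum(), ty[k].max() if k.any() else None, np.percentile(ty[k],99) if k.any() else None)
plan([([.501,-.4183,.15],161.5,3),([.501,-.4183,.089],161.5,3)])
```

```text
jug zmax 0.32245642798224405 nearest tool-y -0.05777747067809313
4330 -0.05777747067809313 -0.05923829891730625
3 rows lin [[0.079, -0.016, 0.087], [0.079, -0.016, 0.087], [0.079, -0.017, 0.087]] rot [0.0002 0.0001 0.001 ]
3 rows lin [[0.0, 0.0, 0.081], [0.0, 0.0, 0.081], [0.0, 0.0, 0.081]] rot [0. 0. 0.]
```

Run:
```python
from h import *
P=wcloud('w6');v,u=np.indices(P.shape[:2]);d=np.load('w6.npz')['d']
X,Y,Z=np.moveaxis(P,-1,0)
a=np.radians(161.5);ty=(X-.501)*np.cos(a)+(Y+.4183)*np.sin(a); tx=-(X-.501)*np.sin(a)+(Y+.4183)*np.cos(a)
for lo in np.arange(.1,.34,.02):
    k=(u<235)&(v<262)&(v>140)&(d>0)&(Z>lo)&(Z<lo+.02)
    for w in (.045,.08):
        kk=k&(abs(tx)<w)
        if kk.sum()>3:
            i=np.argmax(np.where(kk,ty,-9)); print(round(lo,2),w,kk.sum(),round(float(ty.flat[i]),3),u.flat[i],v.flat[i],np.round(P.reshape(-1,3)[i],3))
```

```text
0.1 0.045 732 -0.145 163 192 [ 0.653 -0.422  0.115]
0.1 0.08 1484 -0.125 188 221 [ 0.644 -0.384  0.104]
0.12 0.045 588 -0.146 153 197 [ 0.653 -0.422  0.135]
0.12 0.08 1527 -0.125 178 230 [ 0.645 -0.383  0.129]
0.14 0.045 485 -0.145 142 202 [ 0.653 -0.422  0.156]
0.14 0.08 1341 -0.126 170 233 [ 0.645 -0.385  0.145]
0.16 0.045 608 -0.146 138 204 [ 0.653 -0.422  0.163]
0.16 0.08 1465 -0.127 160 243 [ 0.647 -0.383  0.164]
0.18 0.045 713 -0.146 125 210 [ 0.654 -0.422  0.183]
0.18 0.08 1273 -0.139 136 223 [ 0.65  -0.409  0.18 ]
0.2 0.045 607 -0.152 106 211 [ 0.658 -0.428  0.202]
0.2 0.08 1080 -0.152 106 211 [ 0.658 -0.428  0.202]
0.22 0.045 381 -0.183 62 204 [ 0.684 -0.448  0.222]
0.22 0.08 893 -0.183 62 204 [ 0.684 -0.448  0.222]
0.24 0.045 117 -0.227 16 215 [ 0.728 -0.458  0.241]
0.24 0.08 417 -0.227 16 215 [ 0.728 -0.458  0.241]
0.3 0.045 127 -0.058 106 261 [ 0.564 -0.413  0.316]
0.3 0.08 127 -0.058 106 261 [ 0.564 -0.413  0.316]
```

Call:
move_arm(
  linear=[
    [0.079,-0.016,0.087],
    [0.079,-0.016,0.087],
    [0.079,-0.017,0.087],
    [0,0,0],
    [0,0,0],
    [0,0,0],
  ],
  rot=[
    [0,0,0.001],
    [0,0,0.001],
    [0,0,0.001],
    [0,0,0],
    [0,0,0],
    [0,0,0],
  ],
  gripper=[0.3,0.3,0.3,0.3,0.3,0.3],
)

```text
time: 18.12
ee_pos: [0.5024, -0.4186, 0.1524]
orientation: [0.0, -0.585, 0.811, -0.001]
force: [0.7, -0.5, -0.3]
opening: 0.352
gripper_force: 0.0
```

```bash
python3 -c "
from h import *
show();plan([([.501,-.4183,.089],161.5,3)])"
```

```text
t 18.12 p [ 0.5024 -0.4186  0.1524] yaw 161.54 tilt [ 0.0015 -0.0009] F [ 0.7 -0.5 -0.3] open 0.352
3 rows lin [[0.0, 0.002, 0.085], [0.0, 0.002, 0.085], [0.0, 0.002, 0.085]] rot [-0.0002 -0.      0.0001]
```

Call:
move_arm(
  linear=[
    [0.0,0.002,0.085],
    [0.0,0.002,0.085],
    [0.0,0.002,0.085],
    [0,0,0],
    [0,0,0],
    [0,0,0],
    [0,0,0],
    [0,0,0],
    [0,0,0],
  ],
  rot=[
    [0,0,0],
    [0,0,0],
    [0,0,0],
    [0,0,0],
    [0,0,0],
    [0,0,0],
    [0,0,0],
    [0,0,0],
    [0,0,0],
  ],
  gripper=[0.3,0.3,0.3,0.3,1,1,1,1,1],
  grip_force=35,
)

```text
time: 19.25
ee_pos: [0.4999, -0.4199, 0.0879]
orientation: [0.0, -0.583, 0.812, -0.001]
force: [-0.2, 0.6, 3.6]
opening: 0.059
gripper_force: 35.0
```

```bash
python3 -c "
from h import *
show();plan([([.501,-.4183,.26],161.5,4),([.50,0,.26],180,9)])"
```

```text
t 19.25 p [ 0.4999 -0.4199  0.0879] yaw 161.38 tilt [ 0.0009 -0.0007] F [-0.2  0.6  3.6] open 0.059
4 rows lin [[-0.002, -0.001, -0.172], [-0.002, -0.001, -0.172], [-0.002, -0.001, -0.172], [-0.002, -0.001, -0.172]] rot [-0.0001 -0.     -0.0002]
9 rows lin [[-0.176, 0.059, 0.0], [-0.178, 0.053, 0.0], [-0.18, 0.047, 0.0], [-0.182, 0.04, 0.0], [-0.183, 0.034, 0.0], [-0.184, 0.027, 0.0], [-0.185, 0.02, 0.0], [-0.185, 0.014, 0.0], [-0.186, 0.007, 0.0]] rot [ 0.      0.     -0.0114]
```

Call:
move_arm(
  linear=[
    [0,0,-0.1],
    [0,0,-0.19],
    [0,0,-0.2],
    [0,0,-0.2],
    [0,0,0],
  ],
  rot=[
    [0,0,0],
    [0,0,0],
    [0,0,0],
    [0,0,0],
    [0,0,0],
  ],
  gripper=[1,1,1,1,1],
)

```text
time: 19.88
ee_pos: [0.5012, -0.4199, 0.2628]
orientation: [0.002, -0.583, 0.812, -0.002]
force: [0.8, 0.2, -3.2]
opening: 0.061
gripper_force: 35.0
```

```bash
python3 -c "
from h import *
show();plan([([.46,-.08,.26],179.9,10),([.45,.145,.26],179.9,7)])"
```

```text
t 19.88 p [ 0.5012 -0.4199  0.2628] yaw 161.37 tilt [ 0.0053 -0.0021] F [ 0.8  0.2 -3.2] open 0.061
10 rows lin [[-0.124, 0.059, 0.001], [-0.125, 0.055, 0.001], [-0.127, 0.051, 0.001], [-0.129, 0.047, 0.001], [-0.13, 0.043, 0.001], [-0.131, 0.038, 0.001], [-0.133, 0.034, 0.001], [-0.134, 0.03, 0.001], [-0.135, 0.025, 0.001], [-0.135, 0.021, 0.001]] rot [-0.0002 -0.     -0.0103]
7 rows lin [[-0.129, 0.006, 0.0], [-0.129, 0.006, 0.0], [-0.129, 0.006, 0.0], [-0.129, 0.006, 0.0], [-0.129, 0.006, 0.0], [-0.129, 0.006, 0.0], [-0.129, 0.006, 0.0]] rot [0. 0. 0.]
```

Call:
move_arm(
  linear=[
    [-0.124,0.059,0.001],
    [-0.125,0.055,0.001],
    [-0.127,0.051,0.001],
    [-0.129,0.047,0.001],
    [-0.13,0.043,0.001],
    [-0.131,0.038,0.001],
    [-0.133,0.034,0.001],
    [-0.134,0.03,0.001],
    [-0.135,0.025,0.001],
    [-0.135,0.021,0.001],
  ],
  rot=[
    [0,0,-0.0103],
    [0,0,-0.0103],
    [0,0,-0.0103],
    [0,0,-0.0103],
    [0,0,-0.0103],
    [0,0,-0.0103],
    [0,0,-0.0103],
    [0,0,-0.0103],
    [0,0,-0.0103],
    [0,0,-0.0103],
  ],
  gripper=[1,1,1,1,1,1,1,1,1,1],
)

```text
time: 21.12
ee_pos: [0.4563, -0.0792, 0.2553]
orientation: [-0.001, -0.707, 0.707, 0.001]
force: [0.4, 0.7, -3.5]
opening: 0.061
gripper_force: 35.0
```

Call:
move_arm(
  linear=[
    [-0.129,0.006,0.0],
    [-0.129,0.006,0.0],
    [-0.129,0.006,0.0],
    [-0.129,0.006,0.0],
    [-0.129,0.006,0.0],
    [-0.129,0.006,0.0],
    [-0.129,0.006,0.0],
    [0,0,0],
    [0,0,0],
  ],
  rot=[
    [0,0,0],
    [0,0,0],
    [0,0,0],
    [0,0,0],
    [0,0,0],
    [0,0,0],
    [0,0,0],
    [0,0,0],
    [0,0,0],
  ],
  gripper=[1,1,1,1,1,1,1,1,1],
)

```text
time: 22.25
ee_pos: [0.4471, 0.1446, 0.2559]
orientation: [-0.002, -0.707, 0.708, 0.0]
force: [-0.2, -0.5, -3.4]
opening: 0.057
gripper_force: 35.0
```

Run:
```python
from h import *
show(); im,d,p,r=wcap('w7'); P=wcloud('w7');X,Y,Z=np.moveaxis(P,-1,0)
rr=np.hypot(X-.529,Y-.147); m=(rr<.03)&(Z>.1)&(Z<.135); st(P,m,"tip area"); 
t=m&(X<.534); st(P,t,"ball"); print(cv2.minAreaRect((P[m][:,:2]*1000).astype(np.float32)), np.round(wproj('w7',[.529,.147,.117])))
b=(abs(X-p[0])<.05)&(abs(Y-p[1])<.05)&(Z>.16)&(Z<.19); st(P,b,"bracket low")
print(tips("top3")[0].shape)
plan([([.45,.145,.143],180,4)])
```

```text
t 22.25 p [0.4471 0.1446 0.2559] yaw 179.91 tilt [-0.0027 -0.002 ] F [-0.2 -0.5 -3.4] open 0.057
tip area 279 [0.5362 0.1474 0.1185] [0.52  0.142 0.113] [0.559 0.155 0.125]
ball 135 [0.5256 0.1474 0.1209] [0.52  0.142 0.115] [0.534 0.155 0.125]
((539.11328125, 148.5098876953125), (39.276458740234375, 13.043657302856445), 2.151606321334839) [244. 200.]
bracket low 1817 [0.4652 0.1417 0.1744] [0.444 0.116 0.167] [0.479 0.177 0.189]
[280.6 140.1] [0.751 0.149 0.119] 2.66815810401503 ray [0.7516 0.1476 0.1165]
[272.5 148. ] [0.722 0.178 0.115] 21.46745063809643 ray [0.7218 0.1759 0.1165]
[268. 150.] [0.714 0.192 0.118] 31.554235050832464 ray [0.7142 0.1919 0.1165]
[249.5 169.6] [0.643 0.257 0.119] 86.62414463069285 ray [0.6413 0.2556 0.1165]
[310.  169.9] [0.645 0.044 0.116] -85.01778316711409 ray [0.6414 0.0402 0.1165]
(400, 640, 3)
4 rows lin [[-0.001, -0.003, 0.113], [-0.001, -0.002, 0.113], [-0.001, -0.002, 0.113], [-0.001, -0.002, 0.113]] rot [ 0.0001 -0.0001 -0.0002]
```

View pics/w7.png

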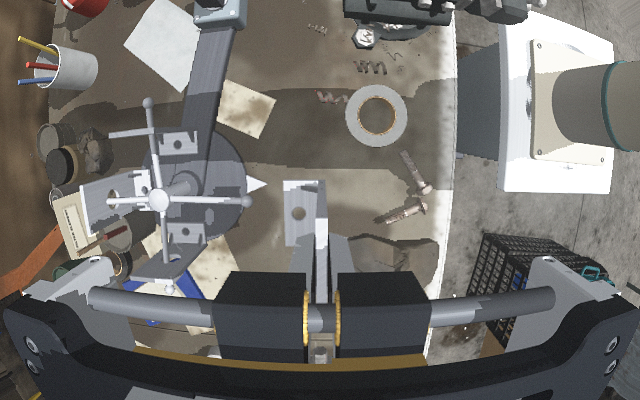

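Ball at (244,200) i.e. (0.527, 0.148); bracket held upright with its foot towards the tree, hole lateral position 0.1465. Descend outside the tip.

Call:
move_arm(
  linear=[
    [-0.002,-0.002,0.113],
    [-0.002,-0.002,0.113],
    [-0.001,-0.002,0.113],
    [-0.001,-0.002,0.113],
    [0,0,0],
    [0,0,0],
    [0,0,0],
  ],
  rot=[
    [0,0,0],
    [0,0,0],
    [0,0,0],
    [0,0,0],
    [0,0,0],
    [0,0,0],
    [0,0,0],
  ],
  gripper=[1,1,1,1,1,1,1],
)

```text
time: 23.22
ee_pos: [0.4508, 0.1478, 0.1453]
orientation: [0.001, -0.706, 0.708, -0.0]
force: [-0.8, -0.2, -4.0]
opening: 0.061
gripper_force: 35.0
```

```bash
python3 -c "
from h import *
show();plan([([.51,.146,.1425],180,6),([.545,.146,.1425],180,5),([.562,.146,.135],180,3)])"
```

```text
t 23.23 p [0.4508 0.1478 0.1453] yaw 179.89 tilt [0.0019 0.0007] F [-0.8 -0.2 -4. ] open 0.061
6 rows lin [[0.001, -0.039, 0.002], [0.001, -0.039, 0.002], [0.001, -0.039, 0.002], [0.001, -0.039, 0.002], [0.001, -0.039, 0.002], [0.001, -0.039, 0.002]] rot [-0.0001  0.     -0.0001]
5 rows lin [[-0.0, -0.028, 0.0], [-0.0, -0.028, 0.0], [-0.0, -0.028, 0.0], [-0.0, -0.028, 0.0], [-0.0, -0.028, 0.0]] rot [0. 0. 0.]
3 rows lin [[-0.0, -0.023, 0.01], [-0.0, -0.023, 0.01], [-0.0, -0.023, 0.01]] rot [0. 0. 0.]
```

Call:
move_arm(
  linear=[
    [0.001,-0.039,0.002],
    [0.001,-0.039,0.002],
    [0.001,-0.039,0.002],
    [0.001,-0.039,0.002],
    [0.001,-0.039,0.002],
    [0.001,-0.015,0.002],
    [0,0,0],
    [0,0,0],
  ],
  rot=[
    [0,0,0],
    [0,0,0],
    [0,0,0],
    [0,0,0],
    [0,0,0],
    [0,0,0],
    [0,0,0],
    [0,0,0],
  ],
  gripper=[1,1,1,1,1,1,1,1],
)

```text
time: 24.22
ee_pos: [0.502, 0.1461, 0.1412]
orientation: [-0.0, -0.707, 0.707, 0.0]
force: [-1.4, 0.0, -3.5]
opening: 0.06
gripper_force: 35.0
```

Run:
```python
from h import *
show();im,d,p,r=wcap('w8'); P=wcloud('w8');X,Y,Z=np.moveaxis(P,-1,0)
m=(abs(X-.53)<.012)&(abs(Y-.147)<.02)&(Z>.1)&(Z<.135); st(P,m,"ball")
b=(abs(X-p[0])<.012)&(abs(Y-p[1])<.05)&(Z>.06)&(Z<.16); st(P,b,"plate")
u,v=np.round(wproj('w8',[.515,.147,.12])).astype(int); c=im[max(v-60,0):v+60,max(u-80,0):u+80]; cv2.imwrite('pics/w8c.png',cv2.resize(c,None,fx=4,fy=4,interpolation=cv2.INTER_CUBIC))
```

```text
t 24.23 p [0.502  0.1461 0.1412] yaw 179.95 tilt [-0.0004 -0.0001] F [-1.4  0.  -3.5] open 0.06
ball 456 [0.5295 0.1468 0.1198] [0.52  0.141 0.114] [0.542 0.154 0.125]
plate 693 [0.5032 0.1291 0.1228] [0.49  0.118 0.06 ] [0.514 0.167 0.16 ]
```

View pics/w8c.png

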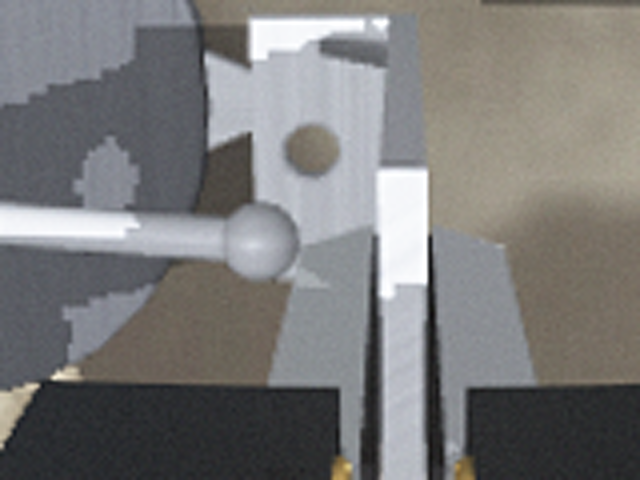

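Ball sits left of the plate, aligned with the hole by the numbers; raise 2 mm and go in.

Call:
move_arm(
  linear=[
    [0,-0.02,-0.008],
    [0,-0.028,0],
    [0,-0.028,0],
    [0,-0.028,0],
    [0,-0.028,0],
    [0,-0.028,0],
    [0,-0.028,0],
    [0,0,0],
  ],
  rot=[
    [0,0,0],
    [0,0,0],
    [0,0,0],
    [0,0,0],
    [0,0,0],
    [0,0,0],
    [0,0,0],
    [0,0,0],
  ],
  gripper=[1,1,1,1,1,1,1,1],
)

```text
time: 25.28
ee_pos: [0.55, 0.1459, 0.1431]
orientation: [0.0, -0.706, 0.708, 0.0]
force: [0.1, -0.1, -3.6]
opening: 0.066
gripper_force: 35.0
```

```bash
python3 -c "
from h import *
show();plan([([.562,.146,.132],180,4)]);tips('top4')"
```

```text
t 25.27 p [0.55   0.1459 0.1431] yaw 179.89 tilt [0.0001 0.0003] F [ 0.1 -0.1 -3.6] open 0.066
4 rows lin [[-0.0, -0.012, 0.011], [-0.0, -0.012, 0.011], [-0.0, -0.012, 0.011], [-0.0, -0.012, 0.011]] rot [-0.      0.     -0.0002]
[280.6 140.1] [0.752 0.15  0.117] 2.757656927528822 ray [0.7516 0.1476 0.1165]
[312.5 169.2] [0.643 0.033 0.125] -86.58346559220774 ray [0.6442 0.0311 0.1165]
[273. 196.] [0.547 0.17  0.11 ] 163.67548144404174 ray [0.5459 0.1693 0.1165]
[285.5 196. ] [0.547 0.128 0.111] -169.51816738503007 ray [0.5462 0.1253 0.1165]
[278.7 200.9] [0.531 0.151 0.118] 176.03945554106716 ray [0.5285 0.1489 0.1165]
```

No contact, ball is outside the plate: threaded. Move in and lower.

Call:
move_arm(
  linear=[
    [0,-0.012,0.011],
    [0,-0.012,0.011],
    [0,-0.012,0.011],
    [0,-0.012,0.011],
    [0,0,0.006],
    [0,0,0.006],
    [0,0,0.004],
    [0,0,0],
  ],
  rot=[
    [0,0,0],
    [0,0,0],
    [0,0,0],
    [0,0,0],
    [0,0,0],
    [0,0,0],
    [0,0,0],
    [0,0,0],
  ],
  gripper=[1,1,1,1,1,1,1,1],
)

```text
time: 26.32
ee_pos: [0.5614, 0.1459, 0.1282]
orientation: [-0.0, -0.707, 0.708, 0.0]
force: [0.1, 0.1, -2.8]
opening: 0.064
gripper_force: 35.0
```

```bash
python3 -c "
from h import *
show()"
```

```text
t 26.32 p [0.5614 0.1459 0.1282] yaw 179.93 tilt [-0.0001 -0.    ] F [ 0.1  0.1 -2.8] open 0.064
```

Call:
move_arm(
  linear=[
    [0,0,0.004],
    [0,0,0.004],
    [0,0,0],
  ],
  rot=[
    [0,0,0],
    [0,0,0],
    [0,0,0],
  ],
  gripper=[1,1,1],
)

```text
time: 26.7
ee_pos: [0.5615, 0.146, 0.1265]
orientation: [0.0, -0.707, 0.708, -0.0]
force: [-0.2, -0.5, -1.4]
opening: 0.059
gripper_force: 35.0
```

Call:
move_arm(
  linear=[
    [0,0,0],
    [0,0,0],
    [0,0,-0.01],
    [0,0,-0.01],
    [0,0,0],
    [0,0,0],
    [0,0,0],
    [0,0,0],
  ],
  rot=[
    [0,0,0],
    [0,0,0],
    [0,0,0],
    [0,0,0],
    [0,0,0],
    [0,0,0],
    [0,0,0],
    [0,0,0],
  ],
  gripper=[0.0,0.0,0.0,0.0,-0.2,-0.2,-0.2,-0.2],
)

```text
time: 27.7
ee_pos: [0.5614, 0.1459, 0.1312]
orientation: [-0.0, -0.707, 0.708, 0.0]
force: [-0.3, -0.2, -0.0]
opening: 0.603
gripper_force: 0.0
```

```bash
python3 -c "
from h import *
show()
P0=pose()[0]
im,d,p,r=wcap('w9'); P=wcloud('w9');X,Y,Z=np.moveaxis(P,-1,0)
b=(abs(Y-.147)<.033)&(X>.535)&(X<.6)&(Z>.146)&(Z<.165)&(Y<.14); st(P,b,'plate top')"
```

```text
t 27.7 p [0.5614 0.1459 0.1312] yaw 179.93 tilt [-0.0001 -0.    ] F [-0.3 -0.2 -0. ] open 0.603
plate top 942 [0.5749 0.1306 0.1562] [0.562 0.118 0.146] [0.6   0.14  0.165]
```

Call:
move_arm(
  linear=[
    [0,0,-0.04],
    [0,0,-0.06],
    [0,0,-0.1],
    [0,0,-0.16],
    [0,0,-0.16],
    [0,0,0],
    [0,0,0],
    [0,0,0],
  ],
  rot=[
    [0,0,0],
    [0,0,0],
    [0,0,0],
    [0,0,0],
    [0,0,0],
    [0,0,0],
    [0,0,0],
    [0,0,0],
  ],
  gripper=[-0.2,-0.2,-0.2,-0.2,-0.2,-0.2,-0.2,-0.2],
)

```text
time: 28.75
ee_pos: [0.5609, 0.1454, 0.2603]
orientation: [-0.001, -0.707, 0.708, 0.0]
force: [0.6, 0.7, -0.7]
opening: 0.599
gripper_force: 0.0
```

Run:
```python
from h import *
show(); tips('top5'); im,d=eyes.capture("scene"); cv2.imwrite("pics/s2.png",cv2.resize(im[140:260,220:400],None,fx=4,fy=4,interpolation=cv2.INTER_CUBIC))
```

```text
t 28.75 p [0.5609 0.1454 0.2603] yaw 179.93 tilt [-0.0018 -0.0008] F [ 0.6  0.7 -0.7] open 0.599
[281.7 138.3] [0.758 0.146 0.122] 0.7714880576296343 ray [0.7584 0.1438 0.1165]
[248.5 169.6] [0.642 0.26  0.123] 87.17460734402276 ray [0.6411 0.2592 0.1165]
[256. 178.] [0.612 0.232 0.111] 105.33973108913274 ray [0.6106 0.2315 0.1165]
```

View pics/s2.png

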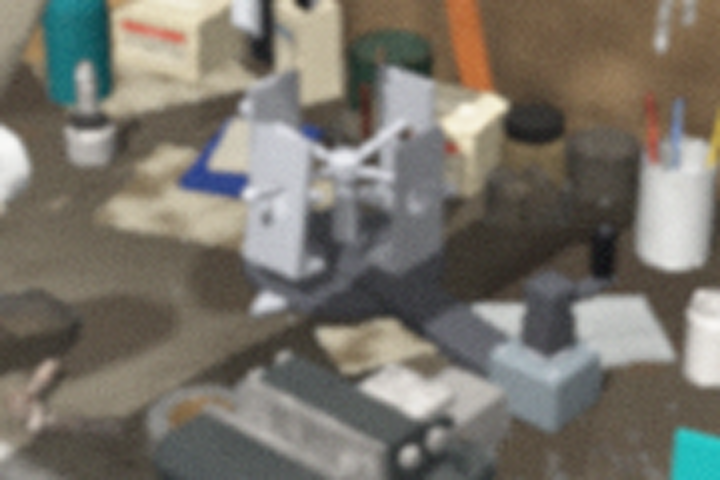

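The bracket hangs on the branch over the pointer (around (275,210)) and the crank sits on the housing at (550,310). Handing the job in.

```bash
python3 -c "
from rig import close_job
print(close_job())"
```

```text
the job is handed in; nothing more can be done
None
```

The crank is fully down on the spindle, the empty branch points over the pointer, and the bracket hangs released on that branch; I handed the job in at about 29 s with no verdict returned, and I viewed 11 pictures, one over the limit of 10.

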